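# Pack the case and close the carton flaps

### The job

Set the black case down flat inside the open carton (lower it in, don't drop it) and let go of it; fold the two short end flaps down flat while both long flaps still stand open, and then fold the two long flaps down flat over them, so that the carton is fully closed. Keep off the lamp above the carton and leave the other things on the bench where they are.

Things in the scene. Friction and masses are not known exactly. Their poses are not given: they have to be found in the camera images.
- case: the black case to pack: a flat black plastic box with a brass band, 90 long (its x) x 44 wide (its y) x 26 mm high, about 160 g (110 to 220), lying on the bench left or right of the carton. Origin: centre of its underside, z up.
- carton: open brown carton fixed to the bench, outside 120 (its x, away from the robot) x 180 (its y, to the robot's left) x 100 mm high, walls 4 mm, inside 112 x 172 mm. Grey foam fills its lower part: inner floor 68 mm above the bench, 32 mm below the rim. Four flaps hinge on the rim. Origin: centre of its underside; turned up to 0.25 rad about z.
- carton_in (a point): centre of the carton's inner floor (top of the grey foam), 68 mm above the bench, same axes as the carton.
- flap_left (a joint): short end flap at the carton's +y end, 116 mm wide, 55 mm from crease to free edge, 4 mm thick; crease along the carton's x at y = +90 mm, 100 mm above the bench. 0 rad = flat over the mouth (closed, hard stop), 1.57 = upright, more = leaning outward (as at the start; stop at 2.5). Stiff crease: stays where left, 1 N at 40 mm moves it. Pads grip it: push along its arc or it jams.
- flap_right (a joint): short end flap at the carton's -y end: as flap_left, crease at y = -90 mm, 100 mm above the bench. 0 rad = flat over the mouth (closed, hard stop), 1.57 = upright, more = leaning outward (as at the start; stop at 2.5). Stiff crease: stays where left, 1 N at 40 mm moves it. Pads grip it: push along its arc or it jams.
- flap_near (a joint): long flap on the side nearest the robot, 180 mm wide, 59 mm from crease to free edge, 4 mm thick; crease along the carton's y at x = -60 mm, 104 mm above the bench. 0 rad = flat over the mouth (closed, hard stop), 1.57 = upright, more = leaning outward (as at the start; stop at 2.5). Stiff crease: stays where left, 1 N at 40 mm moves it. Pads grip it: push along its arc or it jams.
- flap_far (a joint): long flap on the far side, under the lamp: as flap_near, crease at x = +60 mm, 104 mm above the bench. 0 rad = flat over the mouth (closed, hard stop), 1.57 = upright, more = leaning outward (as at the start; stop at 2.5). Stiff crease: stays where left, 1 N at 40 mm moves it. Pads grip it: push along its arc or it jams.
- flap_left_edge (a point): middle of flap_left's free edge.
- flap_right_edge (a point): middle of flap_right's free edge.
- flap_near_edge (a point): middle of flap_near's free edge.
- flap_far_edge (a point): middle of flap_far's free edge.
- lamp: fixed lamp over the carton's far side: aluminium beam 40 (x) x 500 (y) mm, 280 to 310 mm above the bench (tube down to 274), on two 24 mm posts at y = +-230 mm. Origin: on the bench below the beam's middle, 120 mm beyond the carton's centre along the carton's x, same axes. The beam is in the way of an upright tool behind flap_far: tilt the tool to reach under it.
- parts_bin: bystander: milky-white open bin of black barrels, 100 x 70 x 35 mm, standing on the other side of the carton from the case. Origin: centre of its underside.
- red_tray: bystander: red open tray, 120 x 90 x 35 mm, to the right. Origin: centre of its underside.
- blue_bin: bystander: blue open bin, 160 x 110 x 70 mm, to the left. Origin: centre of its underside.
- screwdriver: bystander: screwdriver with yellow handle, lying to the right near the robot.
There are look-alikes about, which are no part of the job. What is shaped like the case but red or white is not meant.

How it is judged:
By the outcome, as a careful person would: the job done as asked, in the order asked, and still so for the second after the job is handed in, with the robot touching nothing.
It also fails if it takes over 72 s, if anything falls off the work surface, if the arm or the gripper's body presses on something with over 40 N, if the wrist force passes 120 N, or if a joint passes its speed limit or range.

### The arm

A 6-joint arm with a two-finger parallel gripper is mounted at the origin on the work surface. World frame = base frame: x ahead of the robot, y to its left, z up, the work surface at z = 0. Lengths are in m, angles in degrees, forces in N, time in s.
With the tool pointing down it reaches from about 0.4 to 0.825 m from the base axis. Payload 7 kg.
Tool frame: the origin (TCP) lies midway between the tips of the shut fingers; the grasp point (between the pads) lies 19 mm behind it (r.grip_depth is the distance from the TCP to the grasp point, in m); z points along the fingers, y is the line along which they close (so a half turn about z gives the same grasp; the last joint's range is limited). The gripper opens to 88 mm and grips with 3 to 60 N. Pads are 19 mm wide; open, the fingers measure 130 mm over their backs; the gripper's body (78 mm by 193 mm) begins 47 mm behind the grasp point.
Start: joints at [-50.013, 20.546, 0.682, 0, -70.136, -16.507], TCP at [0.269, -0.619, 0.227] pointing down, gripper open.
Joint ranges: [-176.03, 176.03], [-82.01, 121.73], [-58.28, 71.71], [-173.87, 95.51], [-174.79, -0.11], [-173.66, 173.66]. Speed limits (degrees/s): [136.94, 136.94, 172.46, 180, 180, 180].

### API

Orientations are given as [roll, pitch, yaw] about the fixed x, y, z axes, in that order (R = Rz(yaw) Ry(pitch) Rx(roll)).
In Python, from plant import r, capture, close_job, search_frame, outline_of gives the robot as it stands.
- The arm moves only by the shell command python3 -m creep 'ROWS' [FORCE]. ROWS is JSON, a list of rows, each a list of 7 numbers: the finger opening in mm, from 0 to 87.6, then the shift along the world's x, y, z in units of 25 mm (1.0 is 25 mm), then the turn, a rotation vector about the world's x, y, z in degrees. In form: [[hand, x, y, z, ax, ay, az], ...]. A call has 1 to 8 rows; each row shifts and turns the commanded pose from where the row before left it; what a row does not reach is not made up. A row lasts 1/12 s, in which the tool goes at most 41.7 mm and 7.16 degrees, less where a joint would pass 70% of its speed; a pose out of reach is approached as far as the arm can. A call is refused whole if a number of a shift passes 1 or a number of a turn 7.16, either way. A call with a gripper value outside its range is refused whole. The fingers move at their own pace and stop on an object; FORCE is the grip in N (left out, the last holds). Time passes only in rows, so rows that do not move let the fingers close. It gives the time, the measured TCP pose, the force, the opening and the grip force at its end, in the units of the state.
- r.get_state(): the state, without advancing time (a new reading comes with each control period).
- capture(name): name is "scene" or "top" or "wrist"; returns a dict with "frame" (420x560x3 uint8, red, green, blue), "K" (3x3 intrinsics, pixels), "k1" (the pictures are not rectified: a ray, as slopes to the right and down, at radius r is drawn at 1 + k1 r^2 times it, then the intrinsics apply), "origin" and "rotation" of the camera in the world. Camera axes: x right, y down, z forward; pixel columns grow to the right and rows downward; lengths in m; the calibration is good to about 2 mm. A picture is of the moment at which its call begins. There is no depth.
- close_job(): hands the job in; it is judged then, once.
Trained networks look in a picture, given as the dict that the camera call returned (one of the last four; its "shot" number tells which), for a name from the list of things; names that differ only in an ending like _2 or _b are one class to them, and where a whole thing is asked for, a point or a joint stands for the part that bears it (a point fixed in the world has none). Each returns a list of dicts, best first, with "conf" (0 to 1); they miss things now and then, are a little off and sometimes report something else, mostly with a low value. They report only what shows in the picture. A call takes as long as a camera call. They do not tell look-alikes from the thing itself.
- search_frame(picture, target): "bbox" ([left, top, right, bottom] in pixels, round what is visible of it).
- outline_of(picture, target): "region" (420x560 bool, what is visible of it) and "bbox" ([left, top, right, bottom] in pixels, round what is visible of it).
The state is a dict: "time_s": time; "joints": joint angles; "qd": joint speeds; "joint_torque": joint torques, N m; "tcp_pos": TCP position; "eef_rot": TCP orientation; "contact_force": force on the tool from outside, world axes, zero at the start; "moment": the same for the moment, N m; "gripper_width": finger opening in m; "gripper_force": force on a finger pad.
Only numpy, scipy, OpenCV 4.12 (cv2) and the standard library are available. Lean on these libraries where they do the work, as an engineer would, in place of code of your own. Each camera call takes 0.05 s, during which the arm holds its last target. There are 200 camera calls.

## Working session

There is one attempt and no reset: what is moved stays moved. The work goes in short steps, Python scripts to look and compute and a shell command to move; the robot and the scene stay as the last step left them, time stands still between calls to the robot, and variables do not carry over. Pictures are saved under pics/ and viewed, at most 12 in all, crops included, and the job is handed in when it is done.

```bash
ls; mkdir -p pics; cat > h.py <<'E'
import numpy as np,cv2
from plant import r,capture,close_job,search_frame,outline_of
def ray(c,u,v):
    K=c["K"];p=np.array([(u-K[0][2])/K[0][0],(v-K[1][2])/K[1][1]])
    q=p.copy()
    for _ in range(20): q=p/(1+c["k1"]*(q@q))
    d=np.array(c["rotation"])@np.array([q[0],q[1],1.]);return np.array(c["origin"]),d
def at(c,u,v,z):
    o,d=ray(c,u,v);return o+d*(z-o[2])/d[2]
def proj(c,P):
    R=np.array(c["rotation"]);x=R.T@(np.array(P)-np.array(c["origin"]));s=x[:2]/x[2];s=s*(1+c["k1"]*(s@s));K=c["K"]
    return np.array([K[0][0]*s[0]+K[0][2],K[1][1]*s[1]+K[1][2]])
def save(c,n): cv2.imwrite("pics/"+n,c["frame"][:,:,::-1])
E
python3 - <<'E'
from h import *
for n in("top","scene"):
    c=capture(n);save(c,n+"1.png");print(n,np.round(c["origin"],3),np.round(c["rotation"],3).tolist(),c["k1"])
    for t in("case","carton","flap_left","flap_right","flap_near","flap_far","lamp","parts_bin"):
        print(t,[(np.round(x["bbox"]).tolist(),round(x["conf"],2)) for x in search_frame(c,t)])
print(r.get_state())
E
```

```text
pics
top [ 0.232 -0.032  1.486] [-170.629, -0.757, -88.409] -0.08681377327943966
case [([130.0, 224.0, 150.0, 251.0], 0.83), ([164.0, 213.0, 182.0, 232.0], 0.7), ([198.0, 217.0, 225.0, 240.0], 0.55)]
carton [([171.0, 100.0, 342.0, 202.0], 0.62), ([174.0, 96.0, 341.0, 166.0], 0.26)]
flap_left [([228.0, 163.0, 241.0, 195.0], 0.89), ([234.0, 138.0, 291.0, 163.0], 0.53)]
flap_right [([289.0, 150.0, 305.0, 184.0], 0.82)]
flap_near [([244.0, 187.0, 299.0, 198.0], 0.73)]
flap_far [([232.0, 138.0, 291.0, 160.0], 0.85)]
lamp [([173.0, 96.0, 341.0, 167.0], 0.6), ([292.0, 153.0, 304.0, 187.0], 0.49)]
parts_bin [([360.0, 210.0, 383.0, 247.0], 0.64)]
scene [ 0.992 -0.979  0.968] [-128.468, -1.188, 28.022] -0.019579122932585652
case [([292.0, 149.0, 321.0, 172.0], 0.8), ([274.0, 172.0, 286.0, 190.0], 0.56), ([293.0, 136.0, 315.0, 150.0], 0.55)]
carton [([270.0, 101.0, 389.0, 325.0], 0.59)]
flap_left [([298.0, 168.0, 343.0, 196.0], 0.9)]
flap_right [([279.0, 221.0, 325.0, 237.0], 0.61)]
flap_near [([272.0, 170.0, 296.0, 227.0], 0.95)]
flap_far [([328.0, 191.0, 343.0, 237.0], 0.63)]
lamp [([322.0, 105.0, 392.0, 326.0], 0.97)]
parts_bin [([147.0, 290.0, 203.0, 329.0], 0.71)]
{'time_s': 0.9, 'joints': array([-5.00125518e+01,  2.05429660e+01,  6.82127377e-01,  1.78848935e-03,
       -7.01385700e+01, -1.65056021e+01]), 'qd': array([-0.01832102, -0.08027267,  0.04815975, -0.04351909,  0.01119354,
        0.0053744 ]), 'joint_torque': array([-2.16521858e-04, -5.82354105e+01,  2.93297124e+01,  7.00223520e+00,
        1.25677147e-02,  1.47006341e-05]), 'tcp_pos': array([ 0.26890119, -0.6190896 ,  0.22660649]), 'eef_rot': array([-1.79998955e+02, -1.44478234e-03, -1.56517546e+02]), 'contact_force': array([ 0.08378675, -0.31305229, -0.52157319]), 'moment': array([-0.02809305, -0.01099039,  0.03303735]), 'gripper_force': 0.0, 'gripper_width': 0.08737193637443616}
```

```bash
sed -i 's/^import numpy as np,cv2/import numpy as np,cv2\nfrom scipy.spatial.transform import Rotation as Ro/; s/np.array(c\["rotation"\])/Rm(c)/' h.py; cat >> h.py <<'E'
def Rm(c): return Ro.from_euler("xyz",c["rotation"],degrees=True).as_matrix()
E
python3 - <<'E'
import cv2
a=cv2.imread('pics/top1.png');b=cv2.imread('pics/scene1.png')
cv2.imwrite('pics/top1c.png',cv2.resize(a[80:280,110:400],None,fx=2.7,fy=2.7,interpolation=cv2.INTER_CUBIC))
E
```

```text
(no output)
```

View pics/top1c.png

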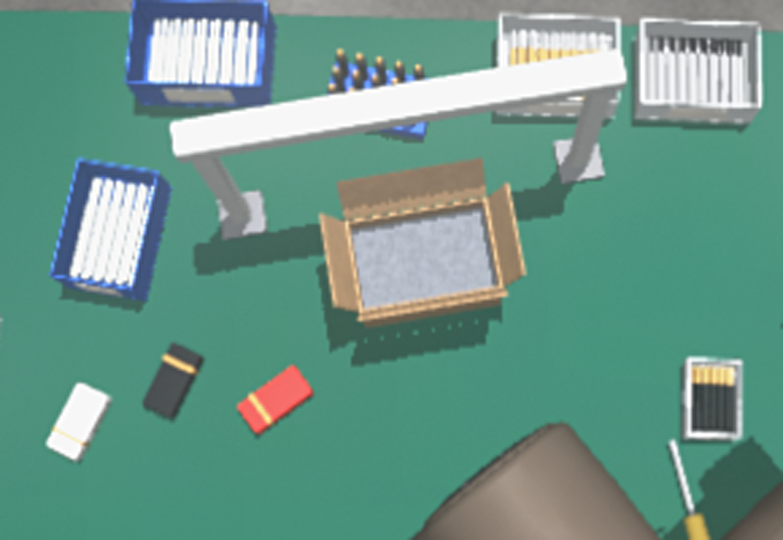

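View pics/scene1.png

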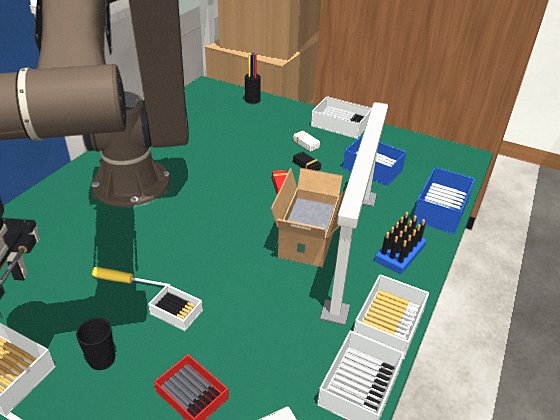

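Top picture: candidates are white box (139,236), black with brass band (174,221), red (212,228); the carton's grey foam is at about (267,175). I choose the black one at (174,221).

```bash
cat >> h.py <<'E'
def mask_rect(c,m,z):
    n,l,s,_=cv2.connectedComponentsWithStats(m.astype(np.uint8));k=1+np.argmax(s[1:,4]);m=(l==k).astype(np.uint8)
    ct=max(cv2.findContours(m,cv2.RETR_EXTERNAL,cv2.CHAIN_APPROX_NONE)[0],key=len)[:,0]
    w=np.array([at(c,u,v,z)[:2] for u,v in ct],np.float32)*1000
    return cv2.minAreaRect(w),s[k]
E
python3 - <<'E'
from h import *
c=capture("top");f=c["frame"].astype(int);print(np.round(c["K"],1).tolist())
b=np.zeros(f.shape[:2],bool)
m=b.copy();m[205:238,158:190]=1
print("case",mask_rect(c,m&(f[:,:,1]<75)&(f[:,:,0]<75),.026))
m=m&(f.sum(2)<0)
m=b.copy();m[145:205,230:305]=1
sat=f.max(2)-f.min(2)
print("foam",mask_rect(c,m&(sat<35)&(f[:,:,2]>110),.068))
for p in [(174,221),(267,175)]:print(at(c,*p,.026))
R=Ro.from_euler("xyz",r.get_state()["eef_rot"],degrees=True).as_matrix();w=capture("wrist")
print("wrist cam in tool",R.T@(np.array(w["origin"])-r.get_state()["tcp_pos"]),R.T@Rm(w))
for n in("red_tray","blue_bin","screwdriver"):print(n,[(at(c,*(np.array(x["bbox"]).reshape(2,2).mean(0)),.03).round(3),round(x["conf"],2)) for x in search_frame(c,n)][:2])
E
```

```text
[[423.7, 0.0, 286.5], [0.0, 423.7, 210.2], [0.0, 0.0, 1.0]]
case (((406.0479736328125, 333.9862365722656), (4.787888050079346, 55.5781364440918), 66.93045806884766), array([173, 219,   9,  15,  27], dtype=int32))
foam (((586.5797119140625, 27.84234619140625), (104.76289367675781, 173.0462646484375), 11.556199073791504), array([ 240,  157,   54,   37, 1486], dtype=int32))
[0.42351528 0.34648666 0.026     ]
[0.59764923 0.02792337 0.026     ]
wrist cam in tool [ 0.082874   -0.00057514 -0.15758198] [[ 1.44322894e-04 -9.52221928e-01 -3.05406907e-01]
 [ 9.99998270e-01  7.03865256e-04 -1.72200849e-03]
 [ 1.85469955e-03 -3.05406130e-01  9.52220382e-01]]
red_tray [(array([ 0.565, -0.509,  0.03 ]), 0.78), (array([0.529, 0.011, 0.03 ]), 0.39)]
blue_bin [(array([0.614, 0.443, 0.03 ]), 0.81)]
screwdriver [(array([ 0.273, -0.323,  0.03 ]), 0.41)]
```

```bash
python3 -m creep '[[87.6,0.3,1,0.05,0,0,-0.5],[87.6,0.3,1,0.05,0,0,-0.5],[87.6,0.3,1,0.05,0,0,-0.5],[87.6,0.3,1,0.05,0,0,-0.5],[87.6,0.3,1,0.05,0,0,-0.5],[87.6,0.3,1,0.05,0,0,-0.5],[87.6,0.3,1,0.05,0,0,-0.5],[87.6,0.3,1,0.05,0,0,-0.5]]'
python3 -m creep '[[87.6,0.3,1,0.05,0,0,-0.5],[87.6,0.3,1,0.05,0,0,-0.5],[87.6,0.3,1,0.05,0,0,-0.5],[87.6,0.3,1,0.05,0,0,-0.5],[87.6,0.3,1,0.05,0,0,-0.5],[87.6,0.3,1,0.05,0,0,-0.5],[87.6,0.3,1,0.05,0,0,-0.5],[87.6,0.3,1,0.05,0,0,-0.5]]'
python3 -m creep '[[87.6,0.3,1,0.05,0,0,-0.5],[87.6,0.3,1,0.05,0,0,-0.5],[87.6,0.3,1,0.05,0,0,-0.5],[87.6,0.3,1,0.05,0,0,-0.5],[87.6,0.3,1,0.05,0,0,-0.5],[87.6,0.3,1,0.05,0,0,-0.5],[87.6,0.3,1,0.05,0,0,-0.5],[87.6,0,0,0,0,0,0]]'
python3 - <<'E'
from h import *
c=capture("wrist");save(c,"w1.png");import pickle;pickle.dump(c,open("w1.pkl","wb"));print(c["origin"],c["rotation"])
E
```

```text
time_s: 1.82
tcp_pos: [0.3291, -0.4179, 0.2368]
eef_rot: [-180.0, 0.0, -160.6]
contact_force: [-0.2, 1.6, 0.1]
gripper_width: 0.0878
gripper_force: 0.0
time_s: 2.48
tcp_pos: [0.3891, -0.2179, 0.2469]
eef_rot: [-180.0, 0.0, -164.5]
contact_force: [1.2, 0.3, 0.5]
gripper_width: 0.0874
gripper_force: 0.0
time_s: 3.15
tcp_pos: [0.4428, -0.0411, 0.2558]
eef_rot: [180.0, 0.1, -167.9]
contact_force: [-0.1, -0.9, 0.1]
gripper_width: 0.0875
gripper_force: 0.0
[ 0.36169608 -0.05916516  0.41325674] [1.62103304e+02 6.83369373e-02 1.02094018e+02]
```

View pics/w1.png

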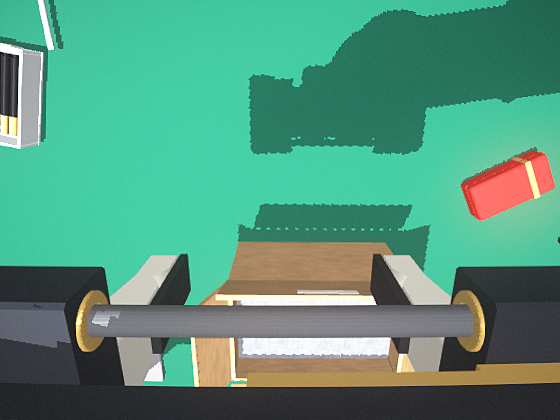

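Wrist picture: fingers hide much; near flap spans (243,241)-(391,241) at its free edge, foam's near-right corner about (237,356), red look-alike at (508,185). I'll fit the carton model against the other pictures.

```bash
cat >> h.py <<'E'
def flap(name,th,x,y,yaw):
    ax,s,hw,L,zc={"left":(1,1,.058,.055,.1),"right":(1,-1,.058,.055,.1),"near":(0,-1,.09,.059,.104),"far":(0,1,.09,.059,.104)}[name]
    h=.09 if ax else .06; P=[]
    for w,l in((-hw,0),(hw,0),(hw,L),(-hw,L)):
        q=np.zeros(3);q[ax]=s*(h-l*np.cos(th));q[1-ax]=w;q[2]=zc+l*np.sin(th);P.append(q)
    return np.array(P)@Ro.from_euler("z",yaw).as_matrix().T+[x,y,0]
E
cat > fit.py <<'E'
from h import *
from scipy.optimize import minimize
cs={n:capture(n) for n in("top","scene")}
M={}
for n,c in cs.items():
    for k in("left","right","near","far"):
        o=outline_of(c,"flap_"+k)
        if o: M[n,k]=o[0]["region"];print(n,k,round(o[0]["conf"],2),o[0]["bbox"],M[n,k].sum())
names=["left","right","near","far"]
def iou(p,n,k):
    q=np.array([proj(cs[n],P) for P in flap(k,p[3+names.index(k)],*p[:3])])
    m=np.zeros((420,560),np.uint8);cv2.fillConvexPoly(m,np.round(q*16).astype(np.int32),1,shift=4);m=m>0
    return (m&M[n,k]).sum()/max(1,(m|M[n,k]).sum())
def cost(z):
    p=z*S+p0
    return -sum(iou(p,*k) for k in M)
p0=np.array([.583,.027,.2,2,2,1.9,2]);S=np.array([.01,.01,.05,.2,.2,.2,.2])
b=min((minimize(cost,np.r_[np.zeros(3),np.random.default_rng(i).normal(size=4)],method="Nelder-Mead",options=dict(maxiter=1500)) for i in range(3)),key=lambda b:b.fun)
p=b.x*S+p0;print(b.fun,p.round(4));print({k:round(iou(p,*k),2) for k in M})
c=cs["top"];f=c["frame"].copy()
for n in cs:
    f=cs[n]["frame"][...,::-1].copy()
    for k in names: cv2.polylines(f,[np.round(np.array([proj(cs[n],P) for P in flap(k,p[3+names.index(k)],*p[:3])])).astype(np.int32)],1,(255,0,255))
    cv2.imwrite("pics/ov_%s.png"%n,f)
E
python3 fit.py; python3 - <<'E'
from h import *
a=cv2.imread("pics/ov_top.png")[120:220,215:320];b=cv2.imread("pics/ov_scene.png")[150:270,255:360]
z=lambda a:cv2.resize(a,(390,390),interpolation=cv2.INTER_CUBIC)
cv2.imwrite("pics/ov.png",np.hstack([z(a),z(b)]))
c=capture("top");f=c["frame"].astype(int);o=outline_of(c,"case")
for x in o:
    m=x["region"];print(x["bbox"],round(x["conf"],2),np.median(f[m],0),mask_rect(c,m,.026)[0])
E
```

```text
top left 0.41 [231.4, 162.1, 240.6, 170.9] 113
top right 0.17 [128.6, 139.8, 174.8, 191.7] 1807
top far 0.69 [235.4, 139.3, 289.5, 161.6] 681
scene left 0.93 [299.6, 169.9, 343.4, 197.2] 892
scene right 0.76 [279.5, 220.7, 320.4, 238.9] 561
scene near 0.93 [270.6, 168.5, 296.0, 221.9] 630
scene far 0.65 [326.2, 191.1, 343.8, 235.5] 167
-4.051177198502052 [0.583  0.0271 0.2001 2.0918 2.0309 1.9547 2.1466]
{('top', 'left'): np.float64(0.31), ('top', 'right'): np.float64(0.0), ('top', 'far'): np.float64(0.84), ('scene', 'left'): np.float64(0.93), ('scene', 'right'): np.float64(0.8), ('scene', 'near'): np.float64(0.86), ('scene', 'far'): np.float64(0.31)}
[130.8, 224.2, 150.2, 250.2] 0.64 [247. 247. 247.] ((368.3377380371094, 466.3973388671875), (46.606021881103516, 82.17254638671875), 67.35091400146484)
[172.5, 97.2, 339.2, 175.4] 0.2 [196.5 196.  200.5] ((752.0078125, 56.511505126953125), (177.53631591796875, 616.1587524414062), 11.693770408630371)
```

View pics/ov.png

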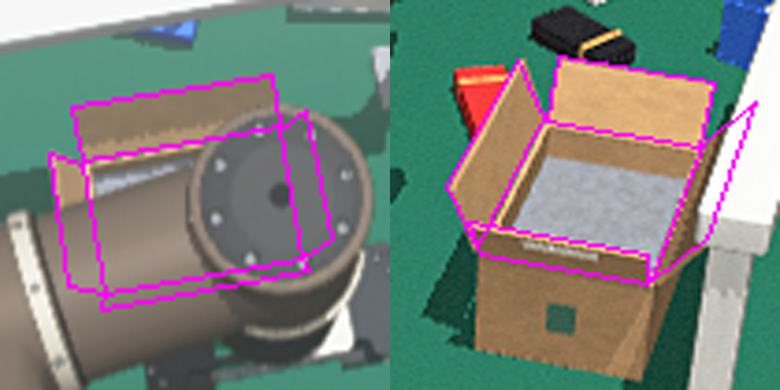

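Overlay: the fitted model matches all four flaps (carton at 0.583, 0.027, yaw 0.20 rad). Now a close look at the black case.

```bash
python3 -m creep '[[87.6,0.15,0.96,0,0,0,-2.85],[87.6,0.15,0.96,0,0,0,-2.85],[87.6,0.15,0.96,0,0,0,-2.85],[87.6,0.15,0.96,0,0,0,-2.85],[87.6,0.15,0.96,0,0,0,-2.85],[87.6,0.15,0.96,0,0,0,-2.85],[87.6,0.15,0.96,0,0,0,-2.85],[87.6,0.15,0.96,0,0,0,-2.85]]' >/dev/null
python3 -m creep '[[87.6,0.15,0.96,0,0,0,-2.85],[87.6,0.15,0.96,0,0,0,-2.85],[87.6,0.15,0.96,0,0,0,-2.85],[87.6,0.15,0.96,0,0,0,-2.85],[87.6,0.15,0.96,0,0,0,-2.85],[87.6,0,0,0,0,0,0],[87.6,0,0,0,0,0,0]]'
python3 - <<'E'
from h import *
c=capture("wrist");save(c,"w2.png");f=c["frame"].astype(int)
for x in outline_of(c,"case"):
    m=x["region"];print(x["bbox"],round(x["conf"],2),np.median(f[m],0),mask_rect(c,m,.026)[0],mask_rect(c,m,.013)[0])
E
```

```text
time_s: 5.05
tcp_pos: [0.4901, 0.2689, 0.2546]
eef_rot: [-179.9, -0.0, 155.0]
contact_force: [-0.1, 0.5, 0.3]
gripper_width: 0.0874
gripper_force: 0.0
[392.1, 0.0, 440.3, 26.3] 0.97 [255. 255. 255.] ((403.678955078125, 452.0010681152344), (47.64546203613281, 21.098716735839844), 65.90530395507812) ((403.286376953125, 457.0032043457031), (49.24921417236328, 21.808927536010742), 65.90532684326172)
[166.7, 68.8, 235.9, 166.2] 0.66 [251.  119.5 105. ] ((407.77154541015625, 216.98550415039062), (47.69084167480469, 91.23004150390625), 37.97239303588867) ((407.5166931152344, 214.07699584960938), (49.29612731933594, 94.30086517333984), 37.9724235534668)
[303.9, 35.7, 355.1, 126.1] 0.56 [46. 53. 53.] ((427.87750244140625, 349.8929443359375), (45.30038833618164, 89.57984924316406), 67.10733032226562) ((428.2994079589844, 351.4581298828125), (46.82524490356445, 92.59516143798828), 67.10733795166016)
[176.8, 337.1, 225.1, 383.9] 0.56 [179.5 161.5 125.5] ((670.0062866210938, 79.12125396728516), (86.75082397460938, 22.915151596069336), 11.801218032836914) ((678.5783081054688, 71.57215881347656), (89.67083740234375, 23.686487197875977), 11.801223754882812)
```

View pics/w2.png

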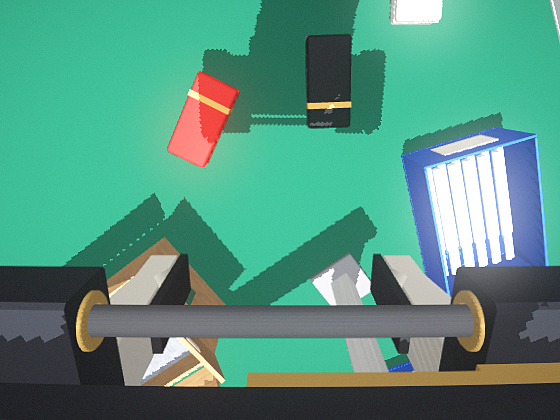

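The black case fills (304-355, 36-126): 45 x 90 mm, centre (0.428, 0.350), long axis at -22.9°; size matches.

```bash
python3 -m creep '[[66,-0.62,0.81,-0.8,0,0,0.5],[66,-0.62,0.81,-0.8,0,0,0.5],[66,-0.62,0.81,-0.8,0,0,0.5],[66,-0.62,0.81,-0.8,0,0,0.6],[66,0,0,0,0,0,0]]'
python3 -m creep '[[66,0,0,-1,0,0,0],[66,0,0,-1,0,0,0],[66,0,0,-1,0,0,0],[66,0,0,-1,0,0,0],[66,0,0,-1,0,0,0],[66,0,0,-0.8,0,0,0],[66,0,0,-0.6,0,0,0],[66,0,0,-0.4,0,0,0]]'
python3 -m creep '[[66,0,0,0,0,0,0],[40,0,0,0,0,0,0],[40,0,0,0,0,0,0],[40,0,0,0,0,0,0],[40,0,0,0,0,0,0],[40,0,0,0,0,0,0]]' 20
```

```text
time_s: 5.57
tcp_pos: [0.4252, 0.3489, 0.1718]
eef_rot: [-179.8, -0.1, 157.1]
contact_force: [-0.9, -1.0, -0.9]
gripper_width: 0.0671
gripper_force: 0.0
time_s: 6.23
tcp_pos: [0.4282, 0.3475, 0.0042]
eef_rot: [-179.9, -0.0, 157.0]
contact_force: [-0.5, -0.4, 0.2]
gripper_width: 0.0664
gripper_force: 0.0
time_s: 6.73
tcp_pos: [0.4287, 0.3498, 0.0065]
eef_rot: [179.9, 0.0, 157.1]
contact_force: [-0.8, -0.5, 5.4]
gripper_width: 0.0437
gripper_force: 20.0
```

```bash
python3 -m creep '[[40,0,0,0.5,0,0,0],[40,0,0,0.8,0,0,0],[40,0,0,1,0,0,0],[40,0,0,1,0,0,0],[40,0,0,1,0,0,0],[40,0,0,1,0,0,0],[40,0,0,1,0,0,0],[40,0,0,1,0,0,0]]'
python3 -m creep '[[40,0.22,-0.46,0.5,0,0,1.2],[40,0.44,-0.92,0.5,0,0,2.45],[40,0.44,-0.92,0,0,0,2.45],[40,0.44,-0.92,0,0,0,2.45],[40,0.44,-0.92,0,0,0,2.45],[40,0.44,-0.92,0,0,0,2.45],[40,0.44,-0.92,0,0,0,2.45],[40,0.44,-0.92,0,0,0,2.45]]'
python3 -m creep '[[40,0.44,-0.92,0,0,0,2.45],[40,0.44,-0.92,0,0,0,2.45],[40,0.44,-0.92,0,0,0,2.45],[40,0.44,-0.92,0,0,0,2.45],[40,0.44,-0.92,0,0,0,2.45],[40,0.44,-0.92,0,0,0,2.45],[40,0.22,-0.46,0,0,0,1.25],[40,0,0,0,0,0,0]]'
python3 - <<'E'
from h import *
c=capture("scene");f=c["frame"];cv2.imwrite("pics/s2.png",cv2.resize(f[100:280,220:400,::-1],(600,600),interpolation=cv2.INTER_CUBIC));print(r.get_state()["tcp_pos"],r.get_state()["eef_rot"],r.get_state()["joints"])
E
```

```text
time_s: 7.4
tcp_pos: [0.4277, 0.3484, 0.1892]
eef_rot: [-180.0, -0.0, 157.0]
contact_force: [-0.1, -0.1, -0.9]
gripper_width: 0.0437
gripper_force: 20.0
time_s: 8.07
tcp_pos: [0.5105, 0.1751, 0.2129]
eef_rot: [180.0, -0.0, 175.5]
contact_force: [0.4, 0.1, -2.2]
gripper_width: 0.044
gripper_force: 20.0
time_s: 8.73
tcp_pos: [0.5824, 0.0247, 0.2124]
eef_rot: [-180.0, -0.1, -168.7]
contact_force: [-0.6, 0.4, -2.0]
gripper_width: 0.0439
gripper_force: 20.0
[0.58194511 0.02567913 0.21238099] [ 1.79993249e+02 -5.94424366e-02 -1.68806148e+02] [ 2.17386827e+01  1.24978607e+01 -1.24664604e+01 -1.93118784e-02
 -6.50928832e+01 -1.00536693e+02]
```

View pics/s2.png

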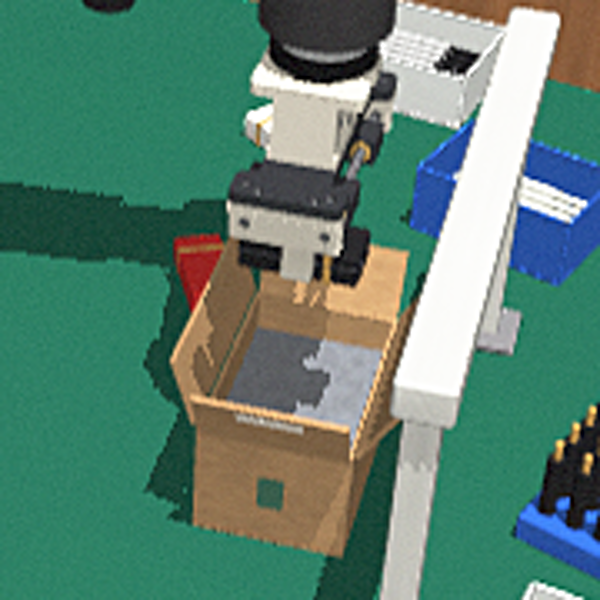

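The black case is held level over the mouth, flaps untouched. Lowering.

```bash
python3 -m creep '[[40,0.03,0.04,-1,0,0,0],[40,0,0,-1,0,0,0],[40,0,0,-1,0,0,0],[40,0,0,-1,0,0,0],[40,0,0,-0.8,0,0,0],[40,0,0,-0.4,0,0,0],[40,0,0,0,0,0,0]]'
python3 -m creep '[[40,0,0,-0.1,0,0,0],[40,0,0,-0.1,0,0,0],[40,0,0,0,0,0,0]]'
```

```text
time_s: 9.37
tcp_pos: [0.5811, 0.0281, 0.0806]
eef_rot: [-180.0, -0.2, -168.7]
contact_force: [-0.5, -0.0, -1.2]
gripper_width: 0.0437
gripper_force: 20.0
time_s: 9.62
tcp_pos: [0.5835, 0.0283, 0.0787]
eef_rot: [180.0, 0.1, -168.7]
contact_force: [0.3, 0.0, -1.9]
gripper_width: 0.0437
gripper_force: 20.0
```

```bash
python3 -m creep '[[40,0,0,-0.06,0,0,0],[40,0,0,0,0,0,0]]';python3 -m creep '[[40,0,0,-0.06,0,0,0],[40,0,0,0,0,0,0]]';python3 -m creep '[[40,0,0,-0.06,0,0,0],[40,0,0,0,0,0,0]]'
```

```text
time_s: 9.78
tcp_pos: [0.5832, 0.028, 0.0769]
eef_rot: [180.0, 0.1, -168.7]
contact_force: [0.1, 0.7, -2.5]
gripper_width: 0.0436
gripper_force: 20.0
time_s: 9.95
tcp_pos: [0.5829, 0.0279, 0.0749]
eef_rot: [180.0, 0.0, -168.7]
contact_force: [0.6, 0.4, -1.9]
gripper_width: 0.044
gripper_force: 20.0
time_s: 10.12
tcp_pos: [0.5831, 0.0279, 0.0745]
eef_rot: [-180.0, 0.0, -168.7]
contact_force: [-3.6, 0.3, 8.0]
gripper_width: 0.044
gripper_force: 20.0
```

Contact with the foam (8 N). Releasing and rising.

```bash
python3 -m creep '[[66,0,0,0,0,0,0],[66,0,0,0,0,0,0],[66,0,0,0,0,0,0]]'
python3 -m creep '[[66,0,0,0.2,0,0,0],[66,0,0,0.6,0,0,0],[66,0,0,1,0,0,0],[66,0,0,1,0,0,0],[66,0,0,1,0,0,0],[20,0,0,1,0,0,0],[0,0,0,1,0,0,0],[0,0,0,0.6,0,0,0]]'
cat > plan.py <<'E'
from h import *
C=np.array([.583,.027,.2]);Rz=Ro.from_euler("z",C[2]).as_matrix()
G={"left":(1,1,.055,.1,.09),"right":(1,-1,.055,.1,.09),"near":(0,-1,.059,.104,.06),"far":(0,1,.059,.104,.06)}
def tcp(f,th,l,off,phi=0,hook=0):
    """contact point at l on outer face; off = tool half thickness; edge mode if hook>0. phi: lean of body inward (deg)"""
    ax,s,L,zc,h=G[f];t=np.radians(th);p=np.radians(phi)
    d=np.array([-np.cos(t),np.sin(t)]);n=np.array([np.sin(t),np.cos(t)]) # (outward,up)
    q=d*l+n*.002
    R=np.array([np.cos(p),np.sin(p)]);b=np.array([-np.sin(p),np.cos(p)])
    if hook: q=q+R*off-b*hook
    else:
        # lowest/innermost corner of the tip face touches: choose tip corner inner side
        k=[np.zeros(2)-R*off,R*off]; q=q-min(k,key=lambda c:c@n)
    P=np.zeros(3);P[ax]=s*(h+q[0]);P[2]=zc+q[1];P[:2]+=0
    w=Rz@P+[C[0],C[1],0];return w
def show(W,p0=None):
    p=np.array(p0) if p0 is not None else None
    for w in W: print(w.round(4),"" if p is None else ((w-p)/.025).round(2));p=w
E
python3 - <<'E'
from plan import *
s=r.get_state();p=s["tcp_pos"];print(p,s["eef_rot"],s["gripper_width"])
for f,a in(("left",120),("right",117)):
    print(f);e=tcp(f,a,.055,.021+.006,0,.008);show([e+[0,0,.06],e],p)
    show([tcp(f,t,.055,.021,0,.008) for t in range(a,79,-5)],e)
    print("tip");show([tcp(f,t,.043,.021) for t in range(80,-1,-10)])
c=capture("scene");cv2.imwrite("pics/s3.png",cv2.resize(c["frame"][140:280,240:380,::-1],(560,560),interpolation=cv2.INTER_CUBIC))
E
```

```text
time_s: 10.37
tcp_pos: [0.5831, 0.0279, 0.0734]
eef_rot: [180.0, 0.0, -168.7]
contact_force: [0.1, -0.3, 0.3]
gripper_width: 0.0587
gripper_force: 0.0
time_s: 11.03
tcp_pos: [0.5838, 0.0279, 0.2368]
eef_rot: [-180.0, 0.2, -168.7]
contact_force: [0.1, 0.6, 0.2]
gripper_width: 0.0514
gripper_force: 0.0
[0.5837884  0.02789685 0.23676947] [-179.99005156    0.20089184 -168.65415802] 0.0513969471794433
left
[0.5539 0.1703 0.1986] [-1.19  5.7  -1.53]
[0.5539 0.1703 0.1386] [ 0.   0.  -2.4]
[0.5551 0.1644 0.1386] [ 0.05 -0.24  0.  ]
[0.556  0.1603 0.141 ] [ 0.03 -0.16  0.09]
[0.5568 0.1561 0.143 ] [ 0.03 -0.17  0.08]
[0.5577 0.1516 0.1446] [ 0.04 -0.18  0.06]
[0.5587 0.1471 0.1458] [ 0.04 -0.18  0.05]
[0.5596 0.1424 0.1466] [ 0.04 -0.19  0.03]
[0.5606 0.1377 0.147 ] [ 0.04 -0.19  0.02]
[0.5615 0.133  0.147 ] [ 0.04 -0.19 -0.  ]
[0.5625 0.1284 0.1465] [ 0.04 -0.19 -0.02]
tip
[0.562  0.1304 0.1427] 
[0.5635 0.1232 0.1411] [ 0.06 -0.29 -0.06]
[0.5649 0.1164 0.1382] [ 0.06 -0.27 -0.11]
[0.5661 0.1102 0.1342] [ 0.05 -0.25 -0.16]
[0.5672 0.1048 0.1292] [ 0.04 -0.22 -0.2 ]
[0.5681 0.1003 0.1232] [ 
[... 308 characters left out ...]
1422] [-0.03  0.17  0.09]
[ 0.6086 -0.0994  0.144 ] [-0.04  0.18  0.07]
[ 0.6077 -0.0949  0.1454] [-0.04  0.18  0.05]
[ 0.6068 -0.0903  0.1463] [-0.04  0.18  0.04]
[ 0.6058 -0.0856  0.1469] [-0.04  0.19  0.02]
[ 0.6049 -0.0809  0.147 ] [-0.04  0.19  0.01]
[ 0.6039 -0.0762  0.1467] [-0.04  0.19 -0.01]
tip
[ 0.604  -0.0764  0.1427] 
[ 0.6025 -0.0692  0.1411] [-0.06  0.29 -0.06]
[ 0.6011 -0.0624  0.1382] [-0.06  0.27 -0.11]
[ 0.5999 -0.0562  0.1342] [-0.05  0.25 -0.16]
[ 0.5988 -0.0508  0.1292] [-0.04  0.22 -0.2 ]
[ 0.5979 -0.0463  0.1232] [-0.04  0.18 -0.24]
[ 0.5972 -0.0429  0.1166] [-0.03  0.14 -0.27]
[ 0.5967 -0.0406  0.1094] [-0.02  0.09 -0.29]
[ 0.5965 -0.0396  0.102 ] [-0.01  0.04 -0.3 ]
```

View pics/s3.png

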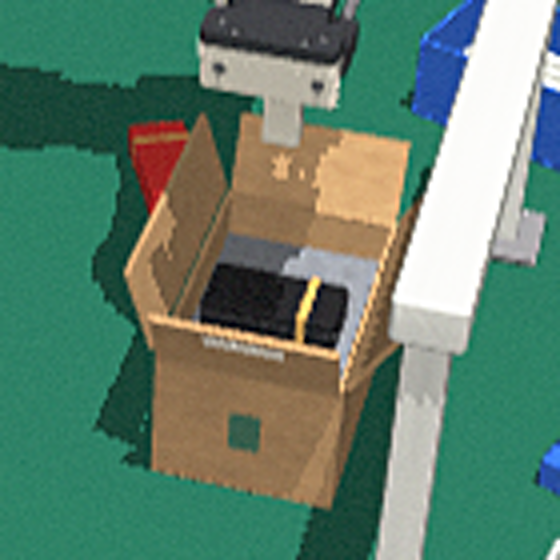

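The case lies flat on the foam, brass band showing at (308,310). Now flap_left: hook its edge with shut fingers and swing it to about 80°.

```bash
python3 -m creep '[[0,-0.2,0.95,-0.25,0,0,0],[0,-0.2,0.95,-0.25,0,0,0],[0,-0.2,0.95,-0.25,0,0,0],[0,-0.2,0.95,-0.25,0,0,0],[0,-0.2,0.95,-0.25,0,0,0],[0,-0.19,0.95,-0.28,0,0,0],[0,0,0,0,0,0,0]]'
python3 -m creep '[[0,0,0,-0.8,0,0,0],[0,0,0,-0.8,0,0,0],[0,0,0,-0.8,0,0,0],[0,0,0,0,0,0,0],[0,0.05,-0.24,0,0,0,0]]'
python3 -m creep '[[0,0.03,-0.16,0.09,0,0,0],[0,0.03,-0.17,0.08,0,0,0],[0,0.04,-0.18,0.06,0,0,0],[0,0.04,-0.18,0.05,0,0,0]]'
python3 -m creep '[[0,0.04,-0.19,0.03,0,0,0],[0,0.04,-0.19,0.02,0,0,0],[0,0.04,-0.19,0,0,0,0],[0,0.04,-0.19,-0.02,0,0,0],[0,0,0,0,0,0,0]]'
python3 - <<'E'
from plan import *
c=capture("scene");cv2.imwrite("pics/s4.png",cv2.resize(c["frame"][140:280,240:380,::-1],(560,560),interpolation=cv2.INTER_CUBIC))
E
```

```text
time_s: 11.67
tcp_pos: [0.552, 0.1733, 0.1937]
eef_rot: [180.0, -0.1, -168.6]
contact_force: [0.1, 0.3, 0.1]
gripper_width: 0.0025
gripper_force: 0.0
time_s: 12.08
tcp_pos: [0.5541, 0.1643, 0.1346]
eef_rot: [-179.9, -0.1, -168.6]
contact_force: [-0.4, -1.1, 1.5]
gripper_width: 0.0007
gripper_force: 0.0
time_s: 12.42
tcp_pos: [0.5587, 0.1469, 0.1436]
eef_rot: [179.9, 0.1, -168.7]
contact_force: [0.2, 1.3, 0.1]
gripper_width: 0.0001
gripper_force: 0.4
time_s: 12.83
tcp_pos: [0.5619, 0.1272, 0.1426]
eef_rot: [-180.0, -0.0, -168.7]
contact_force: [-0.5, -0.7, -0.5]
gripper_width: 0.0005
gripper_force: 0.0
```

View pics/s4.png

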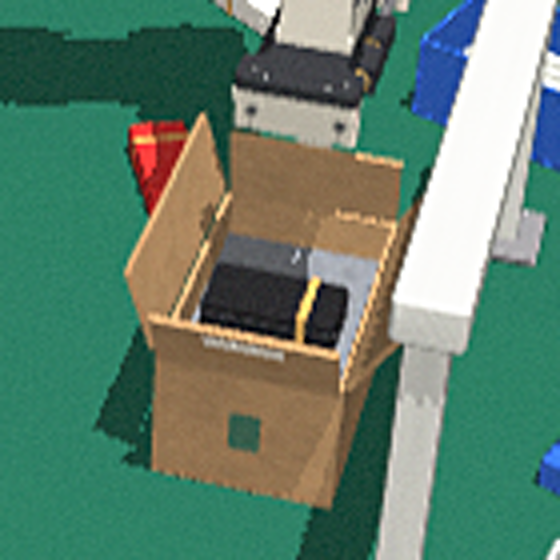

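```bash
cat >> plan.py <<'E'
def angle(k,cam="scene",c=None):
    c=c or capture(cam);o=outline_of(c,"flap_"+k)
    if not o: return None
    M=o[0]["region"];best=[]
    for a in range(0,146,1):
        q=np.array([proj(c,P) for P in flap(k,np.radians(a),*C)]);m=np.zeros((420,560),np.uint8);cv2.fillConvexPoly(m,np.round(q*16).astype(np.int32),1,shift=4);m=m>0
        best.append(((m&M).sum()/(m|M).sum(),a))
    return sorted(best)[-3:],o[0]["conf"]
E
python3 - <<'E'
from plan import *
print(angle("left"));p=r.get_state()["tcp_pos"];print(p)
E
```

```text
([(np.float64(0.9483282674772037), 78), (np.float64(0.9506726457399103), 80), (np.float64(0.9576399394856279), 79)], 0.97)
[0.56174873 0.12794022 0.14254781]
```

flap_left stands at 79° as planned and the tip already sits at the right place for pushing it down the arc.

```bash
python3 -m creep '[[0,0.06,-0.27,-0.06,0,0,0],[0,0.06,-0.27,-0.11,0,0,0],[0,0.05,-0.25,-0.16,0,0,0],[0,0.04,-0.22,-0.2,0,0,0]]'
python3 -m creep '[[0,0.04,-0.18,-0.24,0,0,0],[0,0.03,-0.14,-0.27,0,0,0],[0,0.02,-0.09,-0.29,0,0,0]]'
python3 -m creep '[[0,0.01,-0.04,-0.2,0,0,0],[0,0,0,0,0,0,0]]'
python3 -m creep '[[0,0,0,-0.1,0,0,0],[0,0,0,0,0,0,0]]'
python3 - <<'E'
from plan import *
print(angle("left"));p=r.get_state()["tcp_pos"];print(p)
E
```

```text
time_s: 13.32
tcp_pos: [0.5675, 0.1022, 0.1293]
eef_rot: [180.0, 0.0, -168.7]
contact_force: [0.2, 1.1, 0.6]
gripper_width: 0.0005
gripper_force: 0.5
time_s: 13.57
tcp_pos: [0.5695, 0.0919, 0.1088]
eef_rot: [-180.0, -0.0, -168.7]
contact_force: [0.8, -1.4, 0.6]
gripper_width: 0.0003
gripper_force: 0.5
time_s: 13.73
tcp_pos: [0.5694, 0.0912, 0.1044]
eef_rot: [-180.0, -0.1, -168.7]
contact_force: [-0.0, 0.5, 1.4]
gripper_width: 0.0002
gripper_force: 0.3
time_s: 13.9
tcp_pos: [0.5696, 0.0913, 0.1039]
eef_rot: [-179.9, 0.0, -168.6]
contact_force: [-7.5, -1.8, 20.3]
gripper_width: 0.0006
gripper_force: 10.0
None
[0.56956115 0.09128768 0.10392629]
```

flap_left is down on its stop (20 N at z = 0.104). Next flap_right, the same way.

```bash
python3 -m creep '[[0,0,0,0.5,0,0,0],[0,0,0,1,0,0,0],[0,0,0,1,0,0,0],[0,0,0,1,0,0,0],[0,0.19,-0.9,0.4,0,0,0],[0,0.19,-0.9,0,0,0,0],[0,0.19,-0.9,0,0,0,0],[0,0.19,-0.9,0,0,0,0]]'
python3 -m creep '[[0,0.19,-0.9,0,0,0,0],[0,0.19,-0.9,0,0,0,0],[0,0.18,-0.95,0,0,0,0],[0,0.18,-0.95,0,0,0,0],[0,0.18,-0.95,0,0,0,0],[0,0,0,0,0,0,0]]'
python3 - <<'E'
from plan import *
print(angle("left"),angle("right"));p=r.get_state()["tcp_pos"];print(p)
E
```

```text
time_s: 14.67
tcp_pos: [0.5886, 0.0011, 0.1993]
eef_rot: [180.0, -0.0, -168.6]
contact_force: [-0.2, 0.9, -0.4]
gripper_width: 0.0007
gripper_force: 0.0
time_s: 15.17
tcp_pos: [0.6117, -0.1177, 0.1984]
eef_rot: [-180.0, -0.1, -168.8]
contact_force: [-0.1, 0.0, 0.3]
gripper_width: 0.0003
gripper_force: 0.0
([(np.float64(0.0), 143), (np.float64(0.0), 144), (np.float64(0.0), 145)], 0.73) ([(np.float64(0.803680981595092), 120), (np.float64(0.8158415841584158), 118), (np.float64(0.8238866396761133), 119)], 0.96)
[ 0.61141885 -0.11418448  0.19899663]
```

```bash
python3 -m creep '[[0,0,-0.05,-0.8,0,0,0],[0,0,0,-0.8,0,0,0],[0,0,0,-0.8,0,0,0],[0,0,0,0,0,0,0],[0,-0.05,0.26,0,0,0,0]]'
python3 -m creep '[[0,-0.03,0.16,0.09,0,0,0],[0,-0.03,0.17,0.08,0,0,0],[0,-0.04,0.18,0.06,0,0,0],[0,-0.04,0.18,0.05,0,0,0]]'
python3 -m creep '[[0,-0.04,0.19,0.02,0,0,0],[0,-0.04,0.19,0,0,0,0],[0,-0.04,0.19,-0.05,0,0,0],[0,-0.04,0.19,-0.1,0,0,0],[0,0,0,0,0,0,0]]'
python3 - <<'E'
from plan import *
print(angle("right"));p=r.get_state()["tcp_pos"];print(p)
E
```

```text
time_s: 15.78
tcp_pos: [0.6099, -0.1091, 0.1389]
eef_rot: [-180.0, -0.1, -168.6]
contact_force: [1.3, 0.2, 1.0]
gripper_width: 0.0002
gripper_force: 0.0
time_s: 16.12
tcp_pos: [0.6078, -0.0915, 0.1484]
eef_rot: [-180.0, 0.2, -168.6]
contact_force: [1.0, -1.1, 0.7]
gripper_width: 0.0004
gripper_force: 0.7
time_s: 16.53
tcp_pos: [0.6023, -0.0722, 0.1425]
eef_rot: [180.0, -0.1, -168.6]
contact_force: [-0.6, -0.2, -0.7]
gripper_width: 0.0004
gripper_force: 0.0
([(np.float64(0.5443322109988776), 9), (np.float64(0.5450180072028812), 2), (np.float64(0.5471698113207547), 4)], 0.85)
[ 0.60256171 -0.07280436  0.14283313]
```

```bash
python3 -m creep '[[0,-0.03,0.14,-0.06,0,0,0],[0,-0.06,0.27,-0.11,0,0,0],[0,-0.05,0.25,-0.16,0,0,0],[0,-0.04,0.22,-0.2,0,0,0]]'
python3 -m creep '[[0,-0.04,0.18,-0.24,0,0,0],[0,-0.03,0.14,-0.27,0,0,0],[0,-0.02,0.09,-0.29,0,0,0]]'
python3 -m creep '[[0,-0.01,0.04,-0.2,0,0,0],[0,0,0,0,0,0,0]]'
python3 -m creep '[[0,0,0,-0.1,0,0,0],[0,0,0,0,0,0,0]]'
```

```text
time_s: 16.97
tcp_pos: [0.5984, -0.0505, 0.1299]
eef_rot: [180.0, 0.0, -168.7]
contact_force: [-0.3, 0.6, 1.5]
gripper_width: 0.0011
gripper_force: 0.5
time_s: 17.22
tcp_pos: [0.5961, -0.0401, 0.1094]
eef_rot: [180.0, 0.0, -168.6]
contact_force: [0.6, 0.2, 1.1]
gripper_width: 0.0005
gripper_force: 0.6
time_s: 17.38
tcp_pos: [0.5957, -0.0395, 0.1045]
eef_rot: [-180.0, -0.0, -168.6]
contact_force: [0.6, 0.3, 0.5]
gripper_width: 0.0006
gripper_force: 0.0
time_s: 17.55
tcp_pos: [0.596, -0.0396, 0.1041]
eef_rot: [-180.0, 0.0, -168.6]
contact_force: [-6.3, 3.0, 16.1]
gripper_width: 0.0004
gripper_force: 8.2
```

flap_right is on its stop too. Now flap_far with the tool tilted 35°.

```bash
python3 -m creep '[[0,0,0,0.5,0,0,0],[0,0,0,1,0,0,0],[0,0,0,1,0,0,0],[0,-0.2,0.4,1,0,0,0],[0,-0.2,0.6,1,0,0,0],[0,-0.2,0.6,0.5,0,0,0],[0,0,0,0,0,0,0]]'
python3 - <<'E'
from plan import *
s=r.get_state();p=s["tcp_pos"];print(p)
for cam in("top","scene"):
    c=capture(cam);print(cam,angle("far",c=c),angle("near",c=c),angle("right",c=c))
    cv2.imwrite("pics/5_%s.png"%cam,cv2.resize(c["frame"][120:260,220:360,::-1],(400,400),interpolation=cv2.INTER_CUBIC))
cv2.imwrite("pics/5.png",np.hstack([cv2.imread("pics/5_%s.png"%k) for k in("top","scene")]))
ph=np.radians(35);b=Rz@[-np.sin(ph),0,np.cos(ph)]
e=tcp("far",123,.059,.0165,35,.008);show([e+b*.05,e],p)
show([tcp("far",t,.059,.0095,35,.008) for t in range(123,57,-6)],e)
E
```

```text
time_s: 18.13
tcp_pos: [0.5819, 0.0018, 0.2307]
eef_rot: [180.0, 0.3, -168.6]
contact_force: [0.3, 0.8, 0.5]
gripper_width: 0.0006
gripper_force: 0.0
[0.58192767 0.00182655 0.23072252]
top ([(np.float64(0.16147308781869688), 88), (np.float64(0.1642156862745098), 92), (np.float64(0.1658291457286432), 91)], 0.62) ([(np.float64(0.6923076923076923), 109), (np.float64(0.6962616822429907), 111), (np.float64(0.7336683417085427), 110)], 0.53) ([(np.float64(0.5540540540540541), 11), (np.float64(0.554806070826307), 8), (np.float64(0.5557432432432432), 9)], 0.66)
scene ([(np.float64(0.23516483516483516), 13), (np.float64(0.23533724340175954), 12), (np.float64(0.2357301704966642), 20)], 0.61) ([(np.float64(0.9159420289855073), 109), (np.float64(0.9171428571428571), 111), (np.float64(0.9219653179190751), 110)], 0.62) ([(np.float64(0.9435695538057742), 2), (np.float64(0.9491978609625669), 0), (np.float64(0.9547270306258322), 1)], 0.92)
[0.6646 0.0435 0.1963] [ 3.31  1.67 -1.38]
[0.6927 0.0492 0.1553] [ 1.12  0.23 -1.64]
[0.6871 0.0481 0.1513] [-0.22 -0.05 -0.16]
[0.6819 0.0471 0.1546] [-0.21 -0.04  0.13]
[0.6765 0.0459 0.1573] [-0.22 -0.04  0.11]
[0.6708 0.0448 0.1594] [-0.23 -0.05  0.08]
[0.6649 0.0436 0.1609] [-0.24 -0.05  0.06]
[0.6589 0.0424 0.1617] [-0.24 -0.05  0.03]
[0.6529 0.0412 0.1619] [-0.24 -0.05  0.01]
[0.6468 0.0399 0.1615] [-0.24 -0.05 -0.02]
[0.6409 0.0387 0.1604] [-0.24 -0.05 -0.04]
[0.635  0.0375 0.1587] [-0.23 -0.05 -0.07]
[0.6294 0.0364 0.1564] [-0.22 -0.05 -0.09]
```

View pics/5.png

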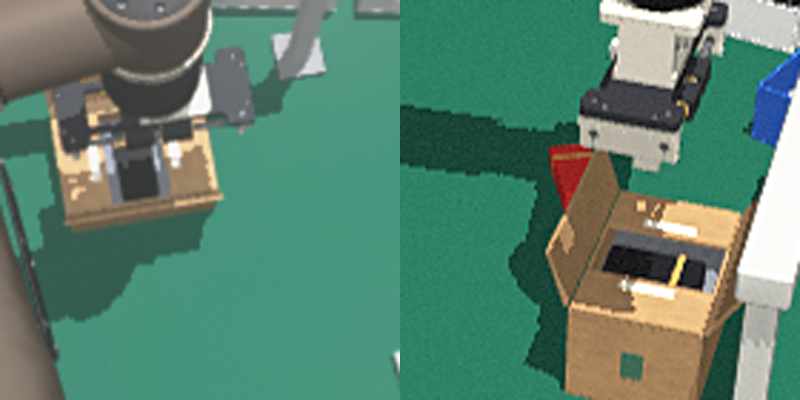

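Both end flaps lie flat, long flaps open, case inside. Tilting and moving toward flap_far.

```bash
python3 -m creep '[[0,0,0.34,0,1.39,-6.86,0],[0,0,0.34,0,1.39,-6.86,0],[0,0,0.33,0,1.39,-6.86,0],[0,0,0.33,0,1.39,-6.86,0],[0,0,0.33,0,1.39,-6.86,0],[0,0,0,0,0,0,0]]'
python3 -m creep '[[0,0.83,0,-0.35,0,0,0],[0,0.83,0,-0.35,0,0,0],[0,0.83,0,-0.35,0,0,0],[0,0.82,0,-0.33,0,0,0],[0,0,0,0,0,0,0],[0,0,0,0,0,0,0]]'
python3 - <<'E'
from plan import *
s=r.get_state();print(s["tcp_pos"],s["joints"].round(1))
R=Ro.from_euler("xyz",s["eef_rot"],degrees=True).as_matrix();print((Rz.T@R).round(3))
E
```

```text
time_s: 19.03
tcp_pos: [0.5826, 0.0231, 0.2267]
eef_rot: [-178.6, 31.0, -168.9]
contact_force: [-1.2, -2.4, -1.2]
gripper_width: 0.0004
gripper_force: 0.0
time_s: 19.53
tcp_pos: [0.6727, 0.0243, 0.1956]
eef_rot: [-178.8, 31.1, -169.1]
contact_force: [-0.0, -0.4, 0.4]
gripper_width: 0.0004
gripper_force: 0.0
[0.67267863 0.02425309 0.19556445] [  20.6    6.4  -39.9   25.6  -14.6 -123.3]
[[-0.856  0.022  0.516]
 [ 0.009  1.    -0.027]
 [-0.517 -0.018 -0.856]]
```

```bash
python3 - <<'E'
from plan import *
p=r.get_state()["tcp_pos"]
ph=np.radians(31);b=Rz@[-np.sin(ph),0,np.cos(ph)]
e=tcp("far",123,.059,.0165,31,.009);show([e+b*.045,e],p)
show([tcp("far",t,.059,.0095,31,.009) for t in range(123,57,-6)],e)
print("push");show([tcp("far",t,.047,.0095,20) for t in range(60,-1,-10)])
E
```

```text
[0.6706 0.0448 0.1917] [-0.08  0.82 -0.15]
[0.6933 0.0494 0.1532] [ 0.91  0.18 -1.54]
[0.6875 0.0482 0.1496] [-0.24 -0.05 -0.14]
[0.6823 0.0471 0.1528] [-0.21 -0.04  0.13]
[0.6769 0.046  0.1555] [-0.22 -0.04  0.11]
[0.6712 0.0449 0.1577] [-0.23 -0.05  0.08]
[0.6653 0.0437 0.1591] [-0.24 -0.05  0.06]
[0.6593 0.0425 0.16  ] [-0.24 -0.05  0.03]
[0.6533 0.0412 0.1602] [-0.24 -0.05  0.01]
[0.6472 0.04   0.1598] [-0.24 -0.05 -0.02]
[0.6413 0.0388 0.1587] [-0.24 -0.05 -0.04]
[0.6354 0.0376 0.157 ] [-0.23 -0.05 -0.07]
[0.6298 0.0365 0.1547] [-0.22 -0.05 -0.09]
push
[0.6292 0.0364 0.149 ] 
[0.6224 0.035  0.1445] [-0.27 -0.05 -0.18]
[0.6165 0.0338 0.139 ] [-0.24 -0.05 -0.22]
[0.6116 0.0328 0.1325] [-0.2  -0.04 -0.26]
[0.6079 0.0321 0.1252] [-0.15 -0.03 -0.29]
[0.6055 0.0316 0.1174] [-0.1  -0.02 -0.31]
[0.6045 0.0314 0.1092] [-0.04 -0.01 -0.33]
```

```bash
python3 -m creep '[[0,-0.04,0.41,-0.07,0,0,0],[0,-0.04,0.41,-0.07,0,0,0],[0,0,0,0,0,0,0]]'
python3 -m creep '[[0,0.23,0.05,-0.38,0,0,0],[0,0.23,0.05,-0.38,0,0,0],[0,0.23,0.05,-0.38,0,0,0],[0,0.22,0.05,-0.38,0,0,0],[0,0,0,0,0,0,0]]'
python3 - <<'E'
from plan import *
s=r.get_state();print(s["tcp_pos"],s["joints"].round(1))
c=capture("scene");cv2.imwrite("pics/6.png",cv2.resize(c["frame"][100:260,260:420,::-1],(600,600),interpolation=cv2.INTER_CUBIC))
E
```

```text
time_s: 19.78
tcp_pos: [0.6692, 0.0458, 0.1934]
eef_rot: [-178.7, 31.3, -169.0]
contact_force: [-0.3, -0.6, 0.3]
gripper_width: 0.0007
gripper_force: 0.0
time_s: 20.2
tcp_pos: [0.6935, 0.0461, 0.1626]
eef_rot: [-178.8, 30.9, -169.1]
contact_force: [-0.0, -1.4, 0.5]
gripper_width: 0.0003
gripper_force: 0.0
[0.69348921 0.04609613 0.16263741] [  12.3   10.   -48.1   62.2   -2.2 -153.3]
```

View pics/6.png

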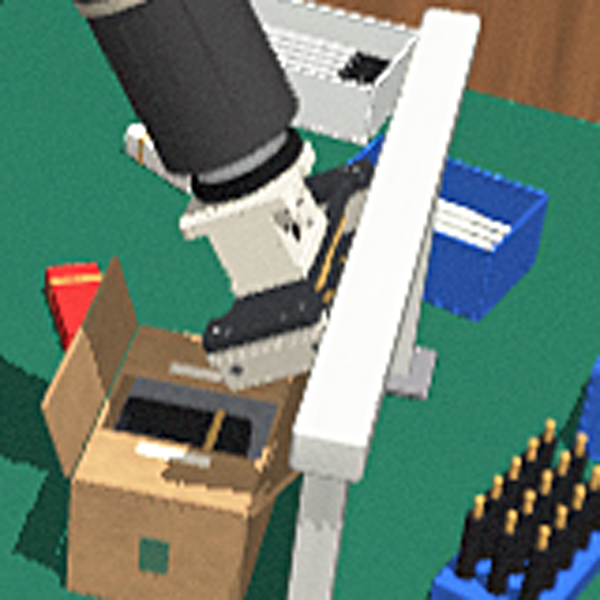

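The arm is close to its wrist singularity (j5 = -2.2°) with the tip just behind the flap edge; I ease the tilt to 27°, which still clears the beam by about 1 cm, then lower.

```bash
python3 -m creep '[[0,-0.1,-0.02,-0.06,0,0,0],[0,-0.1,-0.02,-0.06,-0.3,1.3,0],[0,0,0,0,-0.3,1.3,0],[0,0,0,0,-0.3,1.3,0],[0,0,0,0,0,0,0]]'
cat >> plan.py <<'E'
def rep(th=123):
    s=r.get_state();R=Rz.T@Ro.from_euler("xyz",s["eef_rot"],degrees=True).as_matrix();q=Rz.T@(s["tcp_pos"]-[C[0],C[1],0]);z=R[:,2]
    phi=np.arctan2(z[0],-z[2]);b=np.array([-np.sin(phi),np.cos(phi)]);n=np.array([np.cos(phi),np.sin(phi)])
    t=np.radians(th);e=np.array([.06-.059*np.cos(t)+.002*np.sin(t),.104+.059*np.sin(t)+.002*np.cos(t)])
    d=q[[0,2]]-e;k=np.array([.1,.28])-q[[0,2]]
    print("carton tcp",q.round(4),"phi",np.degrees(phi).round(1),"side lean",np.degrees(np.arcsin(z[1])).round(1),"clear",(d@n-.0095).round(4),"hook",(-d@b).round(4),"beam margin",(k@n-.039).round(4),"j",s["joints"].round(0),"F",s["contact_force"].round(1))
E
python3 -c "from plan import *;rep()"
```

```text
time_s: 20.67
tcp_pos: [0.6993, 0.0385, 0.1705]
eef_rot: [-178.1, 29.3, -169.3]
contact_force: [0.9, 1.6, 0.8]
gripper_width: 0.0002
gripper_force: 0.0
carton tcp [ 0.1163 -0.0119  0.1705] phi 29.2 side lean -2.3 clear 0.0189 hook -0.0048 beam margin 0.0003 j [  21.   11.  -38.   29.  -14. -128.] F [0.9 1.6 0.8]
```

```bash
python3 -m creep '[[0,-0.3,0,-0.1,0,0,0],[0,0,0,0,0,0,0]]'; python3 -c "from plan import *;rep()"
```

```text
time_s: 20.83
tcp_pos: [0.6913, 0.0379, 0.1676]
eef_rot: [-177.7, 29.3, -168.9]
contact_force: [-0.2, 0.4, -0.3]
gripper_width: 0.0003
gripper_force: 0.0
carton tcp [ 0.1083 -0.0108  0.1676] phi 29.3 side lean -2.5 clear 0.0106 hook -0.0062 beam margin 0.0087 j [  20.   10.  -41.   33.  -12. -131.] F [-0.2  0.4 -0.3]
```

```bash
python3 -m creep '[[0,-0.12,0.1,-0.06,-0.2,1,0],[0,-0.12,0.1,-0.06,-0.2,1,0],[0,0,0,0,0,0,0]]'; python3 -c "from plan import *;rep()"
python3 -m creep '[[0,0.07,0.02,-0.13,0,0,0],[0,0.07,0.02,-0.13,0,0,0],[0,0,0,0,0,0,0]]'; python3 -c "from plan import *;rep()"
```

```text
time_s: 21.08
tcp_pos: [0.6864, 0.0424, 0.1651]
eef_rot: [-177.7, 27.2, -168.9]
contact_force: [0.1, 0.1, 0.0]
gripper_width: 0.0003
gripper_force: 0.0
carton tcp [ 0.1044 -0.0054  0.1651] phi 27.2 side lean -2.5 clear 0.0058 hook -0.0064 beam margin 0.0096 j [  22.   11.  -37.   26.  -17. -125.] F [0.1 0.1 0. ]
time_s: 21.33
tcp_pos: [0.6893, 0.0424, 0.1566]
eef_rot: [-177.7, 27.1, -169.0]
contact_force: [0.6, -0.8, -0.4]
gripper_width: 0.0004
gripper_force: 0.0
carton tcp [ 0.1072 -0.006   0.1566] phi 27.1 side lean -2.5 clear 0.0043 hook 0.0024 beam margin 0.0108 j [  22.   12.  -38.   28.  -16. -126.] F [ 0.6 -0.8 -0.4]
```

```bash
python3 -m creep '[[0,0.08,0.02,-0.14,0,0,0],[0,0.08,0.02,-0.15,0,0,0],[0,0,0,0,0,0,0]]'; python3 -c "from plan import *;rep()"
python3 -m creep '[[0,-0.15,-0.03,-0.07,0,0,0],[0,-0.21,-0.04,0.13,0,0,0],[0,-0.22,-0.04,0.11,0,0,0],[0,0,0,0,0,0,0]]'; python3 -c "from plan import *;rep(111)"
```

```text
time_s: 21.58
tcp_pos: [0.6934, 0.0435, 0.1492]
eef_rot: [-177.7, 27.1, -169.0]
contact_force: [-0.0, -0.6, -0.2]
gripper_width: 0.0003
gripper_force: 0.0
carton tcp [ 0.1115 -0.0057  0.1492] phi 27.1 side lean -2.5 clear 0.0048 hook 0.0109 beam margin 0.0103 j [  21.   12.  -39.   29.  -14. -128.] F [-0.  -0.6 -0.2]
time_s: 21.92
tcp_pos: [0.6783, 0.0409, 0.1556]
eef_rot: [-177.7, 27.3, -169.0]
contact_force: [1.3, -0.0, -0.0]
gripper_width: 0.0003
gripper_force: 0.3
carton tcp [ 0.0962 -0.0053  0.1556] phi 27.2 side lean -2.5 clear 0.0009 hook 0.0085 beam margin 0.0213 j [  22.   11.  -40.   29.  -15. -128.] F [ 1.3 -0.  -0. ]
```

```bash
python3 -m creep '[[0,-0.23,-0.05,0.08,0,0,0],[0,-0.24,-0.05,0.06,0,0,0],[0,-0.24,-0.05,0.03,0,0,0],[0,-0.24,-0.05,0.01,0,0,0]]'; python3 -c "from plan import *;rep(87)"
python3 -m creep '[[0,-0.24,-0.05,-0.02,0,0,0],[0,-0.24,-0.05,-0.04,0,0,0],[0,-0.23,-0.05,-0.07,0,0,0],[0,0,0,0,0,0,0]]'; python3 -c "
from plan import *;rep(69)
print(angle('far'),angle('near'))"
```

```text
time_s: 22.25
tcp_pos: [0.6544, 0.0359, 0.1591]
eef_rot: [-177.7, 27.2, -169.0]
contact_force: [1.4, -0.8, 0.1]
gripper_width: 0.0007
gripper_force: 0.2
carton tcp [ 0.0717 -0.0055  0.1591] phi 27.2 side lean -2.5 clear 0.0001 hook 0.0093 beam margin 0.0413 j [  22.    8.  -43.   30.  -15. -130.] F [ 1.4 -0.8  0.1]
time_s: 22.58
tcp_pos: [0.6359, 0.0317, 0.1552]
eef_rot: [-177.7, 27.1, -169.0]
contact_force: [-0.5, -0.3, -0.2]
gripper_width: 0.0003
gripper_force: 0.0
carton tcp [ 0.0528 -0.006   0.1552] phi 27.1 side lean -2.5 clear -0.0009 hook 0.0096 beam margin 0.0599 j [  22.    7.  -46.   34.  -13. -133.] F [-0.5 -0.3 -0.2]
([(np.float64(0.6183206106870229), 69), (np.float64(0.6231454005934718), 67), (np.float64(0.6253776435045317), 68)], 0.66) ([(np.float64(0.8364688856729378), 110), (np.float64(0.8381924198250729), 109), (np.float64(0.8467261904761905), 108)], 0.57)
```

flap_far is at 68°. I back off slightly, straighten the tool, and push the rest down with the tip.

```bash
python3 -m creep '[[0,0.3,0.06,0.1,0,0,0],[0,0.1,0,0,-1.3,6.5,0],[0,0,0,0,-1.3,6.5,0],[0,0,0,0,-1.3,6.5,0],[0,0,0,0,0,0,0],[0,0,0,0,0,0,0]]'
python3 - <<'E'
from plan import *
rep(68);p=r.get_state()["tcp_pos"]
show([tcp("far",t,.047,.0095,7) for t in [68,60,50,40,30,20,10,0]],p)
E
```

```text
time_s: 23.28
tcp_pos: [0.6544, 0.0254, 0.1605]
eef_rot: [-176.5, 11.5, -169.3]
contact_force: [0.3, -0.6, -0.6]
gripper_width: 0.0004
gripper_force: 0.0
carton tcp [ 0.0697 -0.0158  0.1605] phi 11.4 side lean -3.7 clear 0.0201 hook 0.0049 beam margin 0.0144 j [  23.   15.  -21.    8.  -44. -108.] F [ 0.3 -0.6 -0.6]
[0.6356 0.0377 0.1495] [-0.75  0.49 -0.44]
[0.6297 0.0365 0.1469] [-0.24 -0.05 -0.1 ]
[0.6229 0.0351 0.1424] [-0.27 -0.05 -0.18]
[0.617  0.0339 0.1369] [-0.24 -0.05 -0.22]
[0.6121 0.0329 0.1304] [-0.2  -0.04 -0.26]
[0.6084 0.0322 0.1231] [-0.15 -0.03 -0.29]
[0.606  0.0317 0.1153] [-0.1  -0.02 -0.31]
[0.605  0.0315 0.1072] [-0.04 -0.01 -0.33]
```

```bash
python3 -m creep '[[0,0,0.4,-0.44,0,0,0],[0,-0.35,0.05,0,0,0,0],[0,-0.4,0,0,0,0,0],[0,-0.24,-0.05,-0.1,0,0,0],[0,-0.27,-0.05,-0.18,0,0,0]]'
python3 -m creep '[[0,-0.24,-0.05,-0.22,0,0,0],[0,-0.2,-0.04,-0.26,0,0,0],[0,-0.15,-0.03,-0.29,0,0,0],[0,0,0,0,0,0,0]]';python3 -c "from plan import *;rep(20)"
python3 -m creep '[[0,-0.1,-0.02,-0.31,0,0,0],[0,-0.04,-0.01,-0.2,0,0,0],[0,0,0,0,0,0,0]]'
python3 -m creep '[[0,0,0,-0.1,0,0,0],[0,0,0,0,0,0,0]]'
```

```text
time_s: 23.7
tcp_pos: [0.6198, 0.0329, 0.1434]
eef_rot: [-176.5, 11.5, -169.2]
contact_force: [1.2, -0.1, -0.0]
gripper_width: 0.0006
gripper_force: 0.3
time_s: 24.03
tcp_pos: [0.6038, 0.0293, 0.1215]
eef_rot: [-176.5, 11.3, -169.3]
contact_force: [-0.1, -1.1, -0.6]
gripper_width: 0.0005
gripper_force: 0.0
carton tcp [ 0.0209 -0.0018  0.1215] phi 11.2 side lean -3.7 clear 0.005 hook 0.0075 beam margin 0.0694 j [  25.   13.  -31.   10.  -37. -113.] F [-0.1 -1.1 -0.6]
time_s: 24.28
tcp_pos: [0.6023, 0.0292, 0.1099]
eef_rot: [-176.5, 11.4, -169.2]
contact_force: [-0.5, -0.2, 2.7]
gripper_width: 0.0006
gripper_force: 1.0
time_s: 24.45
tcp_pos: [0.6026, 0.0292, 0.1092]
eef_rot: [-176.4, 11.4, -169.2]
contact_force: [-8.2, 0.8, 16.2]
gripper_width: 0.0008
gripper_force: 7.8
```

flap_far is on its stop. Last, flap_near (about 109°).

```bash
python3 -m creep '[[0,0,0,0.5,0,0,0],[0,0,0,1,0,0,0],[0,-0.3,0,1,0,0,0],[0,-0.6,0,1,0,0,0],[0,-1,-0.2,0.7,0,0,0],[0,-1,-0.2,0,0,0,0],[0,-1,-0.2,0,0,0,0],[0,0,0,0,0,0,0]]'
python3 - <<'E'
from plan import *
c=capture("scene");print(angle("near",c=c),angle("far",c=c))
rep(0);p=r.get_state()["tcp_pos"];ph=-11
e=tcp("near",110,.059,.0095+.007,ph,.009);show([e+[0,0,.05],e],p)
show([tcp("near",t,.059,.0095,ph,.009) for t in [110,104,98,92,86,80,74]],e)
print("tip");show([tcp("near",t,.047,.0095,ph) for t in [80,70,60,50,40,30,20,10,0]])
E
```

```text
time_s: 25.12
tcp_pos: [0.5008, 0.013, 0.2128]
eef_rot: [-176.5, 11.4, -169.3]
contact_force: [0.0, -0.1, -0.1]
gripper_width: 0.0
gripper_force: 0.0
([(np.float64(0.9114441416893733), 110), (np.float64(0.9121621621621622), 111), (np.float64(0.9162087912087912), 109)], 0.55) ([(np.float64(0.12383720930232558), 5), (np.float64(0.12411223658167424), 2), (np.float64(0.12424242424242424), 0)], 0.68)
carton tcp [-0.0789  0.0033  0.2133] phi 11.4 side lean -3.7 clear -0.0666 hook -0.121 beam margin 0.1496 j [  29.   -3.  -34.    9.  -49. -115.] F [0.3 0.3 0.4]
[0.4884 0.0078 0.1968] [-0.66 -0.27 -0.66]
[0.4884 0.0078 0.1468] [ 0.  0. -2.]
[0.4951 0.0092 0.1481] [0.27 0.05 0.05]
[0.5008 0.0103 0.1501] [0.23 0.05 0.08]
[0.5068 0.0115 0.1515] [0.24 0.05 0.06]
[0.5128 0.0128 0.1522] [0.24 0.05 0.03]
[0.5188 0.014  0.1523] [0.24 0.05 0.  ]
[0.5249 0.0152 0.1518] [ 0.24  0.05 -0.02]
[0.5308 0.0164 0.1506] [ 0.24  0.05 -0.05]
tip
[0.5211 0.0145 0.1488] 
[0.529 0.016 0.147] [ 0.31  0.06 -0.07]
[0.5364 0.0176 0.1439] [ 0.3   0.06 -0.13]
[0.5432 0.0189 0.1395] [ 0.27  0.05 -0.18]
[0.5491 0.0201 0.1339] [ 0.24  0.05 -0.22]
[0.554  0.0211 0.1274] [ 0.2   0.04 -0.26]
[0.5577 0.0219 0.1201] [ 0.15  0.03 -0.29]
[0.5784 0.0261 0.1159] [ 0.83  0.17 -0.17]
[0.5794 0.0263 0.1078] [ 0.04  0.01 -0.33]
```

```bash
python3 -m creep '[[0,-0.4,-0.14,0,0,0,0],[0,-0.33,-0.13,-0.66,0,0,0],[0,0,0,0,0,0,0],[0,0,0,-0.7,0,0,0],[0,0,0,-0.7,0,0,0],[0,0,0,-0.6,0,0,0],[0,0,0,0,0,0,0]]'
python3 -m creep '[[0,0.27,0.05,0.05,0,0,0],[0,0.23,0.05,0.08,0,0,0],[0,0.24,0.05,0.06,0,0,0],[0,0.24,0.05,0.03,0,0,0],[0,0.24,0.05,0,0,0,0],[0,0.24,0.05,-0.05,0,0,0],[0,0,0,0,0,0,0]]'
python3 -c "
from plan import *
print(angle('near'));p=r.get_state()['tcp_pos'];print(p)
show([tcp('near',t,.047,.0095,-11) for t in [80,75,70]],p)"
```

```text
time_s: 25.85
tcp_pos: [0.4852, 0.0068, 0.1439]
eef_rot: [-176.4, 11.1, -169.3]
contact_force: [-0.1, -1.0, 0.3]
gripper_width: 0.0003
gripper_force: 0.0
time_s: 26.43
tcp_pos: [0.5243, 0.0155, 0.1509]
eef_rot: [-176.5, 11.4, -169.3]
contact_force: [0.3, 0.6, 0.3]
gripper_width: 0.0009
gripper_force: 0.0
([(np.float64(0.14473684210526316), 73), (np.float64(0.15151515151515152), 75), (np.float64(0.15294117647058825), 74)], 0.46)
[0.52303669 0.01504294 0.15057292]
[0.5211 0.0145 0.1488] [-0.08 -0.02 -0.07]
[0.5251 0.0153 0.1481] [ 0.16  0.03 -0.03]
[0.529 0.016 0.147] [ 0.16  0.03 -0.04]
```

Flap_near is at about 78°; continuing down the arc with the tip.

```bash
python3 -m creep '[[0,0.24,0.05,-0.15,0,0,0],[0,0.3,0.06,-0.13,0,0,0],[0,0.27,0.05,-0.18,0,0,0],[0,0.24,0.05,-0.22,0,0,0]]'
python3 -m creep '[[0,0.2,0.04,-0.26,0,0,0],[0,0.15,0.03,-0.29,0,0,0],[0,0.1,0.02,-0.31,0,0,0],[0,0,0,0,0,0,0]]'
python3 -m creep '[[0,0.04,0.01,-0.15,0,0,0],[0,0,0,0,0,0,0]]'
python3 -m creep '[[0,0,0,-0.1,0,0,0],[0,0,0,0,0,0,0]]'
```

```text
time_s: 26.87
tcp_pos: [0.5502, 0.0206, 0.1335]
eef_rot: [-176.5, 11.4, -169.3]
contact_force: [-0.6, -0.1, -0.1]
gripper_width: 0.0009
gripper_force: 0.4
time_s: 27.2
tcp_pos: [0.5604, 0.0225, 0.1104]
eef_rot: [-176.4, 11.3, -169.3]
contact_force: [0.1, -0.3, -0.0]
gripper_width: 0.0002
gripper_force: 0.0
time_s: 27.37
tcp_pos: [0.5609, 0.0224, 0.1094]
eef_rot: [-176.4, 11.4, -169.3]
contact_force: [-9.9, 0.5, 14.5]
gripper_width: 0.0003
gripper_force: 7.4
time_s: 27.53
tcp_pos: [0.5611, 0.0224, 0.1089]
eef_rot: [-176.4, 11.5, -169.2]
contact_force: [-20.1, 2.0, 33.4]
gripper_width: 0.0003
gripper_force: 16.5
```

```bash
python3 -m creep '[[0,0,0,0.3,0,0,0],[0,0,0,1,0,0,0],[0,0,0,1,0,0,0],[0,0,-0.5,1,0,0,0],[0,-0.5,-1,0.5,0,0,0],[0,-0.5,-1,0,0,0,0],[0,-0.5,-1,0,0,0,0],[0,-0.5,-1,0,0,0,0]]'
python3 -m creep '[[0,-0.4,-1,0,0,0,0],[0,-0.4,-1,0,0,0,0],[0,0,-1,0,0,0,0],[0,0,-1,0,0,0,0],[0,0,-1,0,0,0,0],[0,0,-1,0,0,0,0],[0,0,0,0,0,0,0]]'
python3 - <<'E'
from plan import *
F=[]
for cam,(y,x) in(("top",(110,200)),("scene",(140,240))):
    c=capture(cam);print([angle(k,c=c) for k in("near","far")]);F.append(cv2.resize(c["frame"][y:y+140,x:x+140,::-1],(400,400),interpolation=cv2.INTER_CUBIC))
cv2.imwrite("pics/7.png",np.hstack(F))
E
```

```text
time_s: 28.2
tcp_pos: [0.5105, -0.0905, 0.2014]
eef_rot: [-176.5, 11.5, -169.2]
contact_force: [0.7, -0.6, 0.6]
gripper_width: 0.0003
gripper_force: 0.0
time_s: 28.78
tcp_pos: [0.4911, -0.2426, 0.2009]
eef_rot: [-176.5, 11.4, -169.4]
contact_force: [0.3, -0.7, 0.3]
gripper_width: 0.0005
gripper_force: 0.0
[([(np.float64(0.276), 0), (np.float64(0.2761044176706827), 33), (np.float64(0.2769385699899295), 34)], 0.55), ([(np.float64(0.7634902411021814), 23), (np.float64(0.7644970414201183), 27), (np.float64(0.7647058823529411), 26)], 0.98)]
[([(np.float64(0.9418493803622497), 2), (np.float64(0.9493307839388145), 1), (np.float64(0.9532442748091603), 0)], 0.82), ([(np.float64(0.9332113449222323), 2), (np.float64(0.9498607242339833), 1), (np.float64(0.9517625231910947), 0)], 0.78)]
```

View pics/7.png

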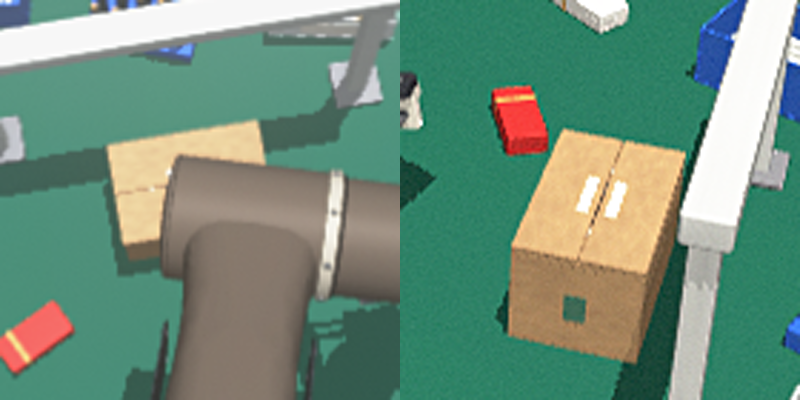

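The carton is shut: both long flaps are flat and meet in the middle, both fit at 0° in the scene picture, and the robot is clear of it.

```bash
python3 -c "from h import *;print(close_job())"
```

```text
the job is handed in; nothing more can be done
None
```

The black case lies flat in the carton, the two end flaps and then the two long flaps are folded flat over it, and the job was handed in at about 29 s with no contact with the lamp or the other things that I could see.

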